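# Turn the banding wheel by its spoke and swing in the hand rest

### The job

Get the little jug ready for painting: push gently with a fingertip against a spoke of the banding wheel to turn it until the jug's spout points the same way as the arrow on the steel plate under the wheel, and leave it standing still there; then push the wooden hand rest round over the wheel until it meets its stop. Only push: never touch, lift or shift the jug on the wheel, grasp nothing, and leave everything else on the table where it stands.

Things in the scene. Friction and masses are not known exactly. Their poses are not given: they have to be found in the camera images.
- foot: grey cone-shaped iron foot of the banding wheel (a hand-turned pottery turntable), 144 mm across, fixed to the table, never turned. Origin on the vertical axis of the wheel, at table height
- wheel: turning part: aluminium disc, 160 mm across, 50 to 70 mm above the table; on its rim three level round steel spokes 120 degrees apart (14 mm thick, axis 76 mm above the table), each from 68 mm to a black 22 mm ball 145 mm from the axis. Origin on the axis at table height; x along spoke a. Turns both ways about the vertical with no stop in reach, needs about 1 N at a spoke, stays where it is left
- spoke_a (a point): centre of the ball at the end of the first spoke, 145 mm from the axis, 76 mm above the table
- spoke_b (a point): the same for the next spoke, 120 degrees anticlockwise seen from above
- spoke_c (a point): the same for the third spoke
- index: dark steel index plate lying under the wheel, 6 mm thick, fixed: a disc of 176 mm with one tongue that ends in an arrow head and reaches out past the spokes. Origin on the wheel's axis at table height; x points along the tongue to the arrow's tip. Its direction differs from run to run
- arrow_tip (a point): tip of the arrow, 178 mm from the wheel's axis, 6 mm above the table
- jug: small unglazed terracotta jug, 72 mm across the belly and 47 mm high, standing loose in the middle of the wheel (within 3 mm) and turning with it; its top is 117 mm above the table. Origin at the centre of its underside, 70 mm above the table; x points to the pouring spout. Opposite the spout is a loop handle reaching 57 mm from its middle. Not to be touched
- spout (a point): end of the jug's spout, 54 mm from the jug's middle and 45 mm above its underside
- stand: fixed stand of the hand rest: square grey base of 100 mm, 14 mm thick, with an upright post of 20 mm diameter, beside the wheel on the left. Origin under the post at table height. Beside the top of the post, towards the wheel, a small stop pin 154 mm high
- rest (a joint): angle of the wooden hand rest about the post, rad, growing anticlockwise seen from above: 0 when the rest points straight to the robot (-x), 1.57 at its stop, where it points to -y, over the wheel. Needs about 1 N and stays where it is left; it passes 20 mm above the jug
- rest_pivot (a point): point on the axis of the post at the middle height of the rest, 148 mm above the table
- rest_tip (a point): free end of the rest, a level wooden bar 22 mm wide and 16 mm thick (140 to 156 mm above the table) that ends 190 mm from the pivot
- glaze_jar: bystander: jar 56 mm across, 72 mm high, to the right of the wheel; origin at the underside
- water_mug: bystander: white mug 76 mm across, 85 mm high, handle at its +y, beyond the stand; origin at the underside
- cutter: bystander: steel ring cutter 72 mm across, 25 mm high, beyond the wheel; origin at the underside
- bowl: bystander: terracotta bowl 110 mm across, 45 mm high, beyond the wheel to the right; origin at the underside
- clay_brush: bystander: brush 160 mm long lying along its x, on the robot's side of the wheel to the right
- rolling_pin: bystander: wooden rolling pin 320 mm long, 48 mm thick, lying along its x, left of the stand; origin at the underside
- wood_rib: bystander: flat wooden rib 100 x 45 x 6 mm, far right of the wheel

How it is judged:
By the outcome, as a careful person would: the job done as asked, in the order asked, and still so for the second after the job is handed in, with the robot touching nothing.
It also fails if it takes over 70 s, if anything falls off the work surface, if the arm or the gripper's body presses on something with over 40 N, if the wrist force passes 120 N, or if a joint passes its speed limit or range.

### The arm

A 6-joint arm with a two-finger parallel gripper is mounted at the origin on the work surface. World frame = base frame: x ahead of the robot, y to its left, z up, the work surface at z = 0. Lengths are in m, angles in rad, forces in N, time in s.
With the tool pointing down it reaches from about 0.35 to 0.975 m from the base axis. Payload 7.1 kg.
Tool frame: the origin (TCP) lies midway between the tips of the shut fingers; the grasp point (between the pads) lies 19 mm behind it; z points along the fingers, x is the direction in which the jaws open and shut, and the axes are right-handed (so a half turn about z gives the same grasp; the last joint's range is limited). The gripper opens to 88 mm and grips with 3 to 60 N. Pads are 20 mm wide; open, the fingers measure 115 mm over their backs; the gripper's body (75 mm by 178 mm) begins 61 mm behind the grasp point.
Start: joints at [1.312, 0.423, 1.63, -0, 1.089, -0.019], TCP at [0.148, 0.607, 0.223] pointing down, gripper open.
Joint ranges: [-3, 3], [-0.9, 2.11], [0.09, 2.58], [-1.31, 4.45], [0.11, 2.69], [-2.54, 2.54]. Speed limits (rad/s): [2.39, 2.39, 3.01, 3.14, 3.14, 3.14].

### API

Orientations are given as a unit quaternion [w, x, y, z].
In Python, from station import move_pose, movel, movej, command_gripper, wait, inverse_kinematics, read_camera, camera_info, MotionError, job_done, get_time, get_joint_pos, get_qvel, get_effort, get_tcp_pos, get_ee_rot, get_ft_force, get_ft_torque, get_grip_width gives the robot as it stands. Calls block until the motion is done:
- move_pose(position, orientation): joint-space move of the TCP to a pose.
- movel(position, frame=None, v=0.15, until_force=None): straight line of the TCP; frame=None keeps the orientation; v is the mean speed in m/s. With until_force (N) it stops when the force on the tool has changed by that much, and returns True; else False.
- movej(angles): joint-space move.
- command_gripper(opening): opening from 0.0 (shut) to 1.0 (fully open); the grip force is fixed at half the most; returns when the fingers have stopped.
- wait(seconds).
- inverse_kinematics(position, orientation): joint angles nearest the present ones, or None.
- read_camera(name): name is "scene" or "side" or "wrist"; returns the picture (480x640x3 uint8, red, green, blue); there is no depth.
- camera_info(name): a dict with "intrinsics" (3x3 intrinsics, pixels), "dist" ([k1, k2, p1, p2, k3] as OpenCV has them; the pictures are not rectified), "T" (4x4, takes a point from camera to world coordinates); the wrist camera has in their place "tool_from_camera" (4x4, takes a point from camera to tool coordinates, whose origin is the TCP and whose axes are the tool frame's). Camera axes: x right, y up, looking along -z (the intrinsics and any distortion apply to the point x, -y, -z); pixel columns grow to the right and rows downward; lengths in m; the calibration is good to about 2 mm. A picture is of the moment at which its call begins: read the wrist's pose just before it. camera_info takes no time and is no camera call.
A pose or a line that the arm cannot do raises MotionError and nothing moves.
- job_done(): hands the job in, once; it reports no verdict.
Readings, each from a call of its own:
- get_time(): time.
- get_joint_pos(): joint angles.
- get_qvel(): joint speeds.
- get_effort(): joint torques, N m.
- get_tcp_pos(): TCP position.
- get_ee_rot(): TCP orientation.
- get_ft_force(): force on the tool from outside, world axes, zero at the start.
- get_ft_torque(): the same for the moment, N m.
- get_grip_width(): opening from 0.0 (shut) to 1.0 (fully open).
Only numpy, scipy, OpenCV 4.12 (cv2) and the standard library are available. Lean on these libraries where they do the work, as an engineer would, in place of code of your own. Each camera call takes 0.05 s, during which the arm holds its last target.

## Working session

There is one attempt and no reset: what is moved stays moved. The work goes in short steps, each a Python script; the robot and the scene stay as the last script left them, time stands still between calls to the robot, and variables do not carry over. Pictures are saved under pics/ and viewed, and the job is handed in when it is done.

```bash
mkdir -p pics; ls; python3 - <<'E'
from station import *
import cv2,numpy as np
print(get_time(),get_tcp_pos(),get_ee_rot())
for n in ["scene","side","wrist"]:
    p=read_camera(n); cv2.imwrite(f"pics/{n}0.png",p[:,:,::-1]); i=camera_info(n); print(n,i)
E
```

```text
pics
0.0 [0.14825461 0.60660895 0.22191824] [ 4.50639653e-04  7.86587795e-01  6.17478006e-01 -5.91473807e-04]
scene {'intrinsics': array([[538.91519817,   0.        , 319.33757403],
       [  0.        , 538.91519817, 235.5705064 ],
       [  0.        ,   0.        ,   1.        ]]), 'dist': array([-0.0887159,  0.       ,  0.       ,  0.       ,  0.       ]), 'T': array([[-0.8431628 , -0.29749559,  0.44785361,  1.10736842],
       [ 0.53717746, -0.43089749,  0.72509843,  0.82072117],
       [-0.02273459,  0.85195289,  0.52312466,  0.753037  ],
       [ 0.        ,  0.        ,  0.        ,  1.        ]])}
side {'intrinsics': array([[470.51004281,   0.        , 315.16809873],
       [  0.        , 470.51004281, 235.44300933],
       [  0.        ,   0.        ,   1.        ]]), 'dist': array([-0.12063003,  0.        ,  0.        ,  0.        ,  0.        ]), 'T': array([[ 0.95808179,  0.14397419, -0.24769078,  0.28593627],
       [-0.28636279,  0.50749564, -0.81267739, -0.96347899],
       [ 0.00869743,  0.84954082,  0.52745118,  0.71916046],
       [ 0.        ,  0.        ,  0.        ,  1.        ]])}
wrist {'intrinsics': array([[371.08914224,   0.        , 318.47071959],
       [  0.        , 371.08914224, 236.10793238],
       [  0.        ,   0.        ,   1.        ]]), 'dist': array([0.01119549, 0.        , 0.        , 0.        , 0.        ]), 'tool_from_camera': array([[ 9.99999881e-01, -2.92245699e-04,  3.90993534e-04,
        -1.03302170e-03],
       [-1.79237378e-04, -9.64860212e-01, -2.62763655e-01,
        -7.20080489e-02],
       [ 4.54045652e-04,  2.62763553e-01, -9.64860150e-01,
        -1.62374590e-01],
       [ 0.00000000e+00,  0.00000000e+00,  0.00000000e+00,
         1.00000000e+00]])}
```

View pics/scene0.png

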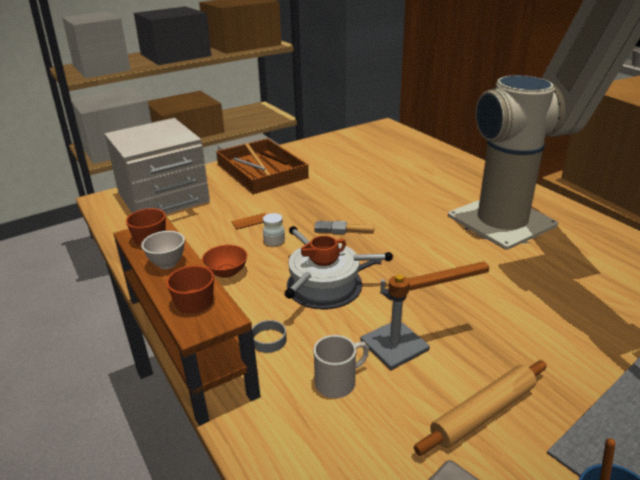

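View pics/side0.png

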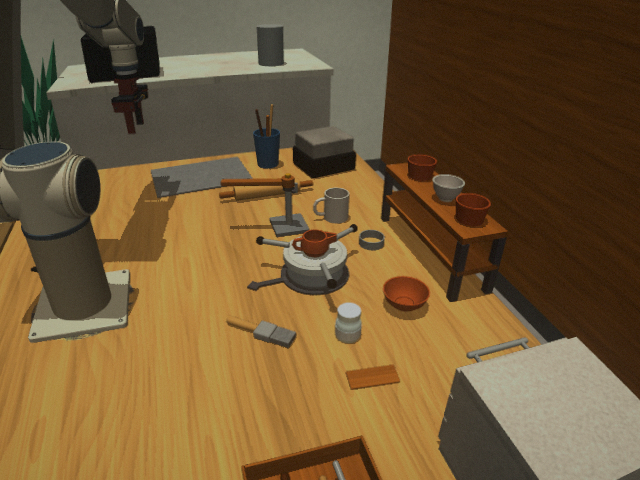

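View pics/wrist0.png

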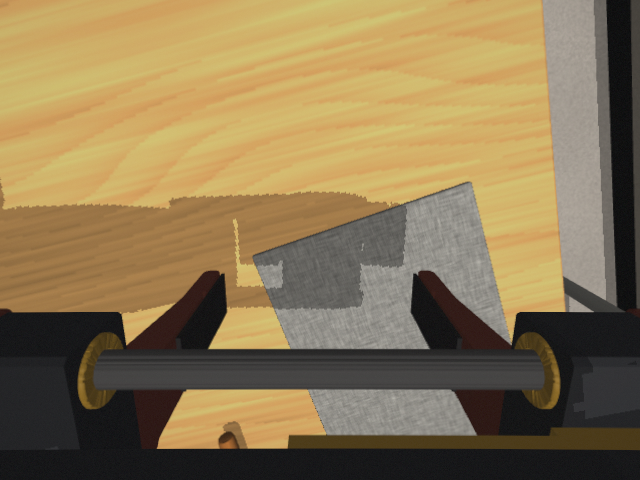

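```bash
cat > h.py <<'E'
from station import *
import cv2,numpy as np
from scipy.spatial.transform import Rotation as R
def tool_T():
    T=np.eye(4); q=get_ee_rot(); T[:3,:3]=R.from_quat([q[1],q[2],q[3],q[0]]).as_matrix(); T[:3,3]=get_tcp_pos(); return T
def camT(n,tool=None):
    i=camera_info(n)
    return i, (i['T'] if n!='wrist' else tool@i['tool_from_camera'])
def ray(n,px,tool=None):
    i,T=camT(n,tool)
    u=cv2.undistortPoints(np.array(px,float).reshape(-1,1,2),i['intrinsics'],i['dist']).reshape(-1,2)
    d=np.c_[u[:,0],-u[:,1],-np.ones(len(u))]@T[:3,:3].T
    return T[:3,3],d
def plane(n,px,z,tool=None):
    o,d=ray(n,px,tool); return o+d*((z-o[2])/d[:,2])[:,None]
def proj(n,P,tool=None):
    i,T=camT(n,tool)
    P=np.array(P,float).reshape(-1,3); c=(P-T[:3,3])@T[:3,:3]; c=c*[1,-1,-1]
    return cv2.projectPoints(c,np.zeros(3),np.zeros(3),i['intrinsics'],i['dist'])[0].reshape(-1,2)
def crop(src,dst,x0,y0,w,h,s):
    a=cv2.imread(src)[y0:y0+h,x0:x0+w]; cv2.imwrite(dst,cv2.resize(a,None,fx=s,fy=s,interpolation=cv2.INTER_CUBIC))
E
python3 - <<'E'
from h import *
crop('pics/scene0.png','pics/sc0.png',260,210,160,110,5)
crop('pics/side0.png','pics/si0.png',220,165,160,130,4.6)
print(plane('side',[[250,287]],.006),plane('side',[[261,241],[353,229],[331,282]],.076),plane('scene',[[293,231],[389,257],[290,292]],.076))
E
```

```text
[[ 0.39902561 -0.05020286  0.006     ]] [[ 0.44777991  0.03940835  0.076     ]
 [ 0.69392812  0.03113516  0.076     ]
 [ 0.56547652 -0.17154137  0.076     ]] [[ 0.5692471  -0.17225585  0.076     ]
 [ 0.44825777  0.04891774  0.076     ]
 [ 0.69673197  0.03512951  0.076     ]]
```

View pics/sc0.png

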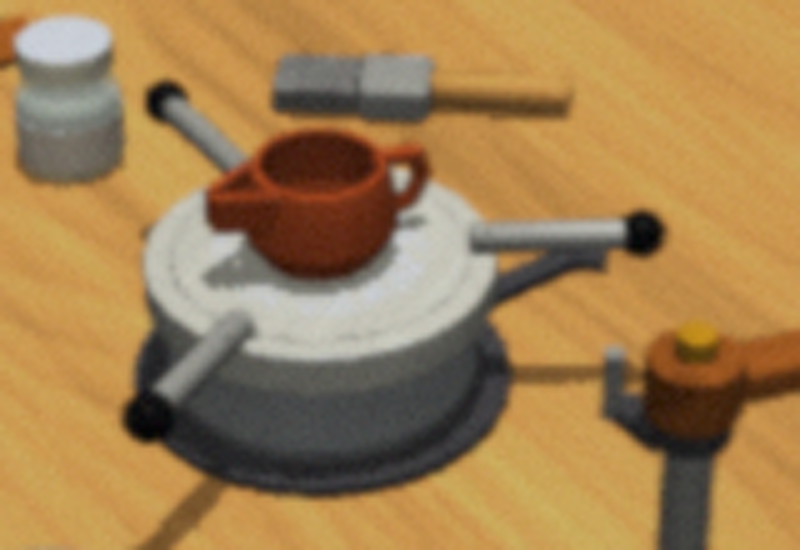

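View pics/si0.png

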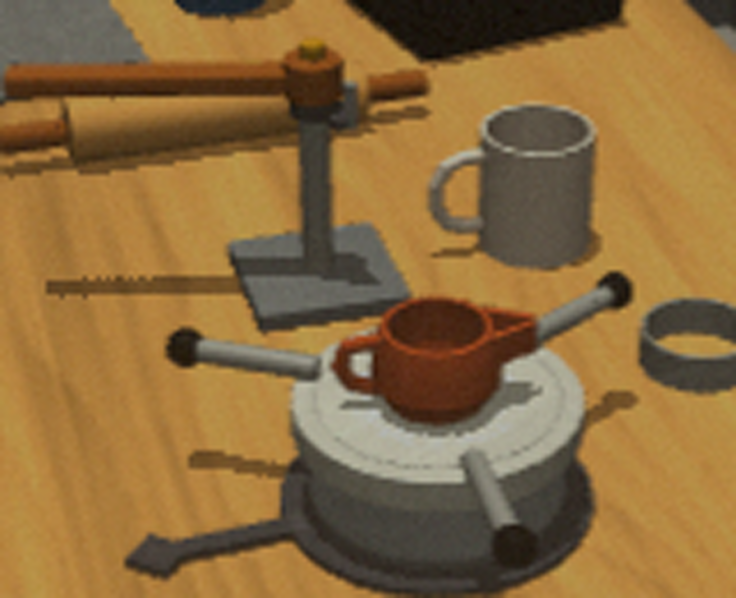

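```bash
python3 - <<'E'
from h import *
np.set_printoptions(precision=4,suppress=True)
f=lambda c,x0,y0,s:[c[0]/s+x0,c[1]/s+y0]
# spout / handle
print('spout',plane('side',[f((536,322),220,165,4.6)],.115),plane('scene',[f((208,198),260,210,5)],.115))
# post top (gold cap) & base, rest tip, jar
print('pivot',plane('side',[f((313,48),220,165,4.6)],.17),plane('scene',[f((698,330),260,210,5)],.17))
print('resttip',plane('side',[f((8,78),220,165,4.6)],.156),plane('scene',[[487,264]],.156))
print('jar',plane('side',[[348,338]],0))
c=np.array([.569,-.034])
from station import inverse_kinematics as ik
for q in ([0,1,0,0],[0,0,1,0],[0,.7071,.7071,0],[0,.7071,-.7071,0]):
    print(q,ik([.50,-.034,.3],q),ik([.45,.04,.068],q))
E
```

```text
spout [[ 0.6204 -0.0449  0.115 ]] [[ 0.6242 -0.0364  0.115 ]]
pivot [[0.5619 0.2074 0.17  ]] [[0.5631 0.2161 0.17  ]]
resttip [[0.3807 0.2462 0.156 ]] [[0.3847 0.2673 0.156 ]]
jar [[ 0.5717 -0.2766  0.    ]]
[0, 1, 0, 0] [-0.0916  0.15    1.8192 -0.      1.1724 -0.0916] [ 0.0623  0.4424  2.0976 -0.      0.6016  0.0623]
[0, 0, 1, 0] None None
[0, 0.7071, 0.7071, 0] [-0.0916  0.15    1.8192 -0.      1.1724 -1.6624] [ 0.0623  0.4424  2.0976 -0.      0.6016 -1.5085]
[0, 0.7071, -0.7071, 0] [-0.0916  0.15    1.8192 -0.      1.1724  1.4792] [ 0.0623  0.4424  2.0976 -0.      0.6016  1.6331]
```

```bash
python3 - <<'E'
from h import *
np.set_printoptions(precision=4,suppress=True)
command_gripper(0.0)
move_pose([.50,-.034,.34],[0,.70710678,.70710678,0])
T=tool_T(); np.save('T1.npy',T)
cv2.imwrite('pics/w1.png',read_camera('wrist')[:,:,::-1]); print(get_time(),get_tcp_pos())
E
```

```text
4.1583 [ 0.5001 -0.0334  0.3399]
```

View pics/w1.png

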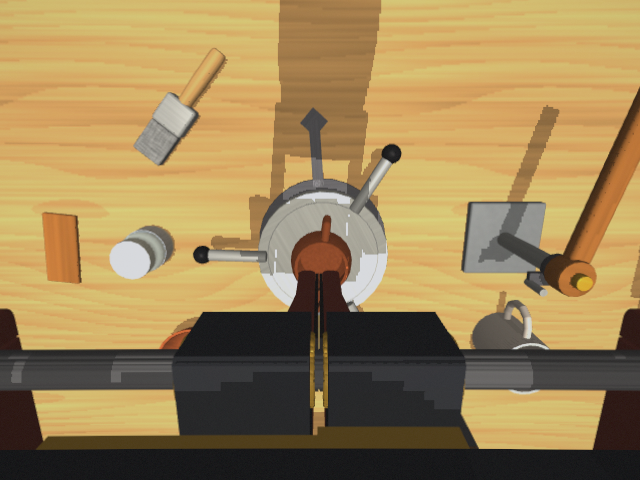

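```bash
python3 - <<'E'
from h import *
np.set_printoptions(precision=4,suppress=True)
movel([.575,-.034,.34],v=.15)
T=tool_T(); np.save('T2.npy',T)
cv2.imwrite('pics/w2.png',read_camera('wrist')[:,:,::-1]); print(get_time(),get_tcp_pos())
crop('pics/w2.png','pics/w2c.png',180,0,240,200,3.3)
E
```

```text
4.8583 [ 0.5742 -0.0339  0.3398]
```

View pics/w2.png

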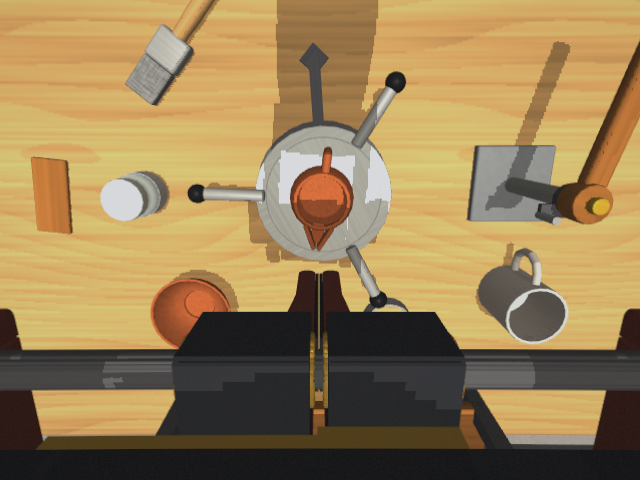

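View pics/w2c.png

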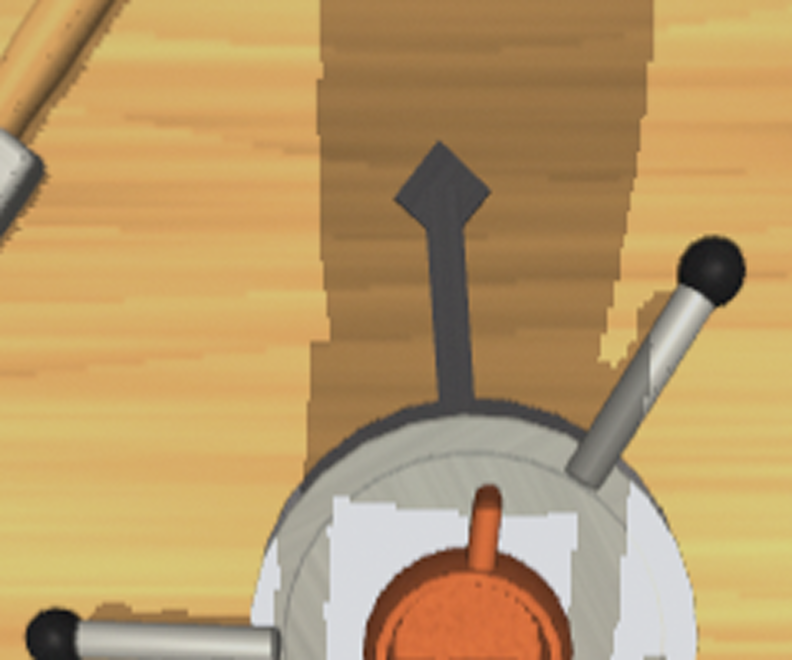

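```bash
cat >> h.py <<'E'
def ang(v): return np.degrees(np.arctan2(v[1],v[0]))
E
python3 - <<'E'
from h import *
np.set_printoptions(precision=4,suppress=True)
T=np.load('T2.npy')
b=plane('wrist',[[396,82],[197,194],[378,299]],.076,T)[:,:2]
A=np.c_[2*b,np.ones(3)];s=np.linalg.solve(A,(b**2).sum(1));c=s[:2];print(b,'c',c,'mean',b.mean(0),'r',np.sqrt(s[2]+c@c))
print('ballang',[ang(x-c) for x in b])
t=plane('wrist',[[313,43]],.006,T)[0,:2]; print('tip',t,np.hypot(*(t-c)),ang(t-c))
# tongue direction by its centreline
tc=plane('wrist',[[180+449/3.3,240/3.3],[180+456/3.3,390/3.3]],.006,T)[:,:2]; print('tongue',ang(tc[0]-tc[1]))
sp=plane('wrist',[[318,250]],.115,T)[0,:2]; h=plane('wrist',[[328,148]],.105,T)[0,:2]
print('spout',sp,np.hypot(*(sp-c)),ang(sp-c),'handle',h,ang(h-c),'h->s',ang(sp-h))
print('pivot',plane('wrist',[[600,205]],.17,T))
print('jar',plane('wrist',[[122,200]],.072,T))
crop('pics/w2.png','pics/w2d.png',270,130,110,150,5)
E
```

```text
[[ 0.4474  0.0478]
 [ 0.5675 -0.1749]
 [ 0.6989  0.0393]] c [ 0.5707 -0.0294] mean [ 0.5713 -0.0293] r 0.14546268063404305
ballang [np.float64(147.94501682830102), np.float64(-91.23866186947099), np.float64(28.209664844484937)]
tip [ 0.3945 -0.0416] 0.17657072624709103 -176.05177595247693
tongue -177.17966893613485
spout [ 0.6229 -0.0354] 0.052543472343157836 -6.478361443569241 handle [ 0.5149 -0.025 ] 175.43534871448279 h->s -5.491265507089924
pivot [[0.5632 0.2186 0.17  ]]
jar [[ 0.5753 -0.264   0.072 ]]
```

View pics/w2d.png

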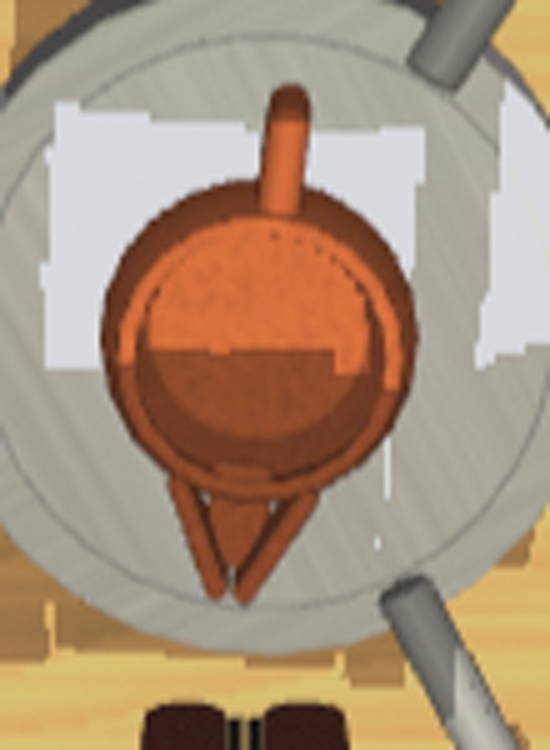

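```bash
python3 - <<'E'
from h import *
np.set_printoptions(precision=3,suppress=True)
c=np.array([.5707,-.0294]); r=.115
P=lambda a,z=.064:[c[0]+r*np.cos(np.radians(a)),c[1]+r*np.sin(np.radians(a)),z]
movel(P(48,.2),v=.2); movel(P(48),v=.12)
f0=get_ft_force()
for a in [40]+list(np.arange(27,-125,-13))+[-124,-128]:
    movel(P(a),v=.07); print(a,get_ft_force()-f0)
wait(.3)
movel(P(-118),v=.06); movel(P(-118,.2),v=.15)
movel([.575,-.034,.34],v=.2); wait(.2)
T=tool_T(); np.save('T3.npy',T)
cv2.imwrite('pics/w3.png',read_camera('wrist')[:,:,::-1]); print(get_time(),get_tcp_pos())
crop('pics/w3.png','pics/w3c.png',180,0,240,290,2.05)
crop('pics/w3.png','pics/w3d.png',270,100,110,150,5)
E
```

```text
40 [ 0.849 -0.295 -2.084]
27 [-0.607 -0.268 -1.195]
14 [-0.358  0.124 -1.194]
1 [ 1.609  0.069 -0.86 ]
-12 [ 0.837 -0.235 -0.523]
-25 [ 0.551 -0.    -1.353]
-38 [-0.02   0.223 -1.135]
-51 [ 0.219 -0.127 -2.214]
-64 [ 0.191 -0.897 -1.533]
-77 [ 0.386  0.156 -1.595]
-90 [-0.019  0.148 -0.177]
-103 [ 0.32  -0.605 -1.395]
-116 [ 0.369 -0.618 -0.891]
-124 [ 0.488 -0.893 -0.852]
-128 [ 0.628  0.311 -1.201]
17.675 [ 0.575 -0.034  0.339]
```

View pics/w3.png

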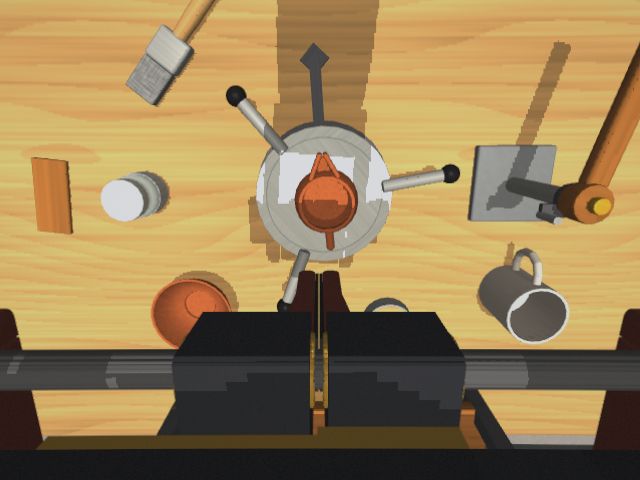

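View pics/w3d.png

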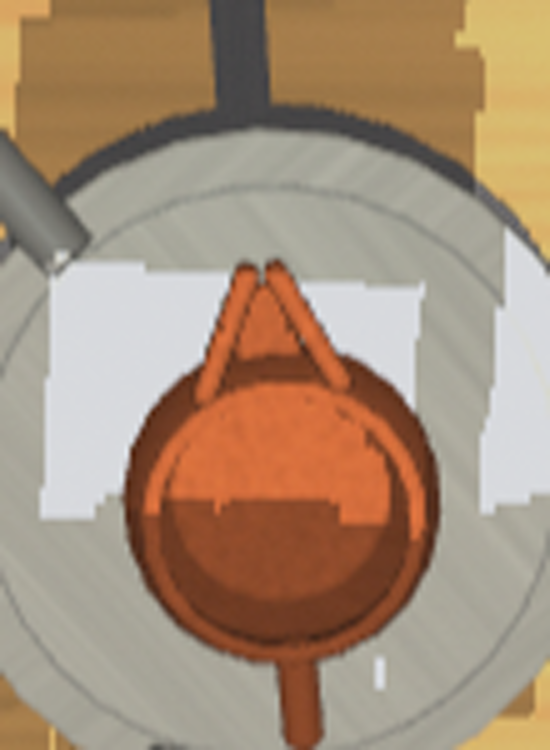

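```bash
cat > meas.py <<'E'
from h import *
def meas(png,T):
    a=cv2.imread(png); g=a.max(2)
    m=((g<45)*255).astype(np.uint8)
    n,l,s,ce=cv2.connectedComponentsWithStats(m)
    for i in range(1,n):
        x,y,w,h,A=s[i]
        if 150<A<500 and .75<w/h<1.3 and y<310: 
            p=plane('wrist',[ce[i]],.076,T)[0,:2]; c=np.array([.5707,-.0294]); print('ball',ce[i],p,np.hypot(*(p-c)),ang(p-c))
    hsv=cv2.cvtColor(a,cv2.COLOR_BGR2HSV)
    sub=cv2.inRange(hsv,(0,120,40),(11,255,255)); mm=np.zeros_like(sub); mm[125:268,265:390]=sub[125:268,265:390]
    n,l,s,ce=cv2.connectedComponentsWithStats(mm); i=1+s[1:,4].argmax(); ys,xs=np.where(l==i)
    print('jug bbox',s[i])
    P=plane('wrist',np.c_[xs,ys],.112,T)[:,:2]
    # belly circle by distance transform
    pad=(l==i).astype(np.uint8); cs,_=cv2.findContours(pad,cv2.RETR_EXTERNAL,cv2.CHAIN_APPROX_NONE); f=np.zeros_like(pad); cv2.drawContours(f,cs,-1,1,-1)
    d=cv2.distanceTransform(f,cv2.DIST_L2,5); yy,xx=np.where(d>d.max()-.6); print('belly',xx.mean(),yy.mean(),d.max())
    return l==i
E
python3 - <<'E'
from meas import *
np.set_printoptions(precision=4,suppress=True)
for k in (2,3):
    T=np.load(f'T{k}.npy'); print(k); meas(f'pics/w{k}.png',T)
c=np.array([.5707,-.0294])
for k,sp,hd,rim in ((2,[316.4,249],[328,148.5],[322.3,199.5]),(3,[322.4,153.3],[330.6,248.5],[327,204])):
    T=np.load(f'T{k}.npy')
    s=plane('wrist',[sp],.115,T)[0,:2];h=plane('wrist',[hd],.1,T)[0,:2];r=plane('wrist',[rim],.117,T)[0,:2]
    print(k,'s',s,'rim',r,'h->s',ang(s-h),'rim->s',ang(s-r),'c->s',ang(s-c),np.hypot(*(s-r)),np.hypot(*(s-h)))
E
```

```text
2
ball [395.6211  81.3594] [0.4468 0.0473] 0.14575923998691828 148.2354358991102
ball [195.5979 193.0722] [ 0.5665 -0.1764] 0.14703817120430543 -91.64604118637887
ball [378.5671 300.0854] [0.7003 0.0401] 0.1470978358098819 28.194118353211106
jug bbox [ 290  147   63  103 3673]
belly 321.3333333333333 197.33333333333334 30.559694
3
ball [234.9959  95.0576] [ 0.4604 -0.1253] 0.1461727932775696 -139.01743827871044
ball [450.7971 173.1159] [0.5436 0.1145] 0.1464272314432822 100.66234183457627
jug bbox [ 295  152   63   98 3536]
belly 326.0 200.0 30.756594
2 s [ 0.6218 -0.0371] rim [ 0.567  -0.0309] h->s -6.583335058338901 rim->s -6.498885616339991 c->s -8.579591513938242 0.05516399822938952 0.10689760623211342
3 s [ 0.5197 -0.0315] rim [ 0.5715 -0.0266] h->s -174.78806592896592 rim->s -174.57965078643042 c->s -177.60275772285567 0.05206791910901919 0.10628891724342739
```

```bash
python3 - <<'E'
from h import *
np.set_printoptions(precision=4,suppress=True)
for k in (2,3):
    T=np.load(f'T{k}.npy'); a=cv2.imread(f'pics/w{k}.png')
    hsv=cv2.cvtColor(a,cv2.COLOR_BGR2HSV)
    m=cv2.inRange(hsv,(0,0,30),(180,70,110)); m[:, :295]=0; m[:,340:]=0; m[118:]=0
    n,l,s,ce=cv2.connectedComponentsWithStats(m); i=1+s[1:,4].argmax(); ys,xs=np.where(l==i); print(s[i])
    mid=[];
    for y in range(72,117):
        x=xs[ys==y]
        if len(x): mid.append([(x.min()+x.max())/2,y])
    W=plane('wrist',mid,.006,T)[:,:2]
    p=np.polyfit(W[:,0],W[:,1],1); print('tongue dir',np.degrees(np.arctan(p[0])), 'y at axis x=.5707',np.polyval(p,.5707))
    t=ys.min(); tip=plane('wrist',[[xs[ys==t].mean(),t-.5]],.006,T)[0,:2]; print(tip, ang(tip-W.mean(0)), ang(tip-[.5707,-.0294]))
    allW=plane('wrist',np.c_[xs,ys],.006,T)[:,:2]; u=np.linalg.svd(allW-allW.mean(0))[2][0]; print('pca',np.degrees(np.arctan(u[1]/u[0])), ang(allW.mean(0)-[.5707,-.0294]))
E
```

```text
[300  43  28  75 973]
tongue dir 3.785683735010002 y at axis x=.5707 -0.030158508355551665
[ 0.394  -0.0422] -175.88244866520498 -175.85984128283857
pca 4.126389574354408 -175.84981737210356
[300  43  29  75 976]
tongue dir 4.208599695444222 y at axis x=.5707 -0.029330323400945428
[ 0.3939 -0.0421] -176.02916024759162 -175.89237263357145
pca 4.140183791671745 -175.85110825407497
```

```bash
python3 - <<'E'
from meas import *
np.set_printoptions(precision=3,suppress=True)
c=np.array([.5707,-.0294]); r=.115
P=lambda a,z=.064:[c[0]+r*np.cos(np.radians(a)),c[1]+r*np.sin(np.radians(a)),z]
movel(P(-112,.2),v=.2); movel(P(-112),v=.12)
movel(P(-125),v=.06); movel(P(-129.5),v=.03); wait(.2)
print(get_tcp_pos(),P(-129.5))
movel(P(-116),v=.06); movel(P(-116,.2),v=.15)
movel([.575,-.034,.34],v=.2); wait(.2)
T=tool_T(); np.save('T4.npy',T)
cv2.imwrite('pics/w4.png',read_camera('wrist')[:,:,::-1]); print(get_time(),get_tcp_pos())
crop('pics/w4.png','pics/w4d.png',270,100,110,150,5)
meas('pics/w4.png',T)
E
```

```text
[ 0.498 -0.118  0.064] [np.float64(0.49755100466805713), np.float64(-0.11813682708958778), 0.064]
24.2 [ 0.575 -0.034  0.339]
ball [236.708  93.391] [ 0.459 -0.123] 0.14619755621121813 -140.01190645110773
ball [451.    175.345] [0.546 0.115] 0.14639385279056716 99.66335288174741
jug bbox [ 295  152   63   98 3533]
belly 326.25 200.0 30.756594
```

View pics/w4d.png

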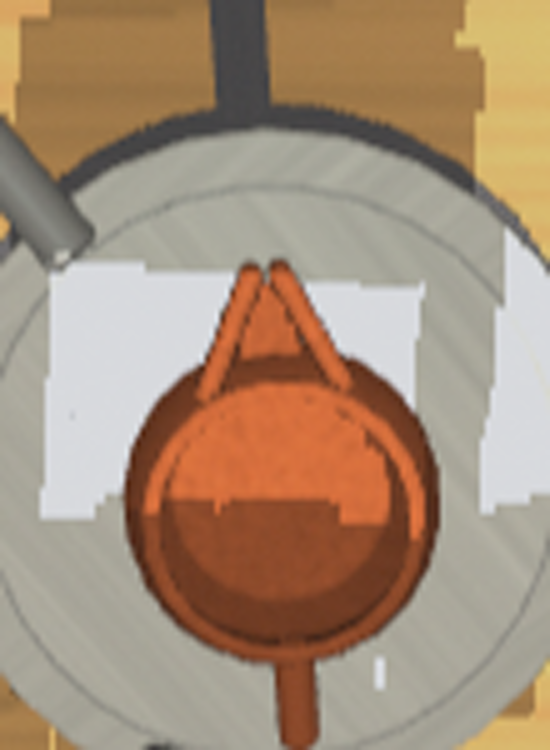

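```bash
python3 - <<'E'
from h import *
np.set_printoptions(precision=3,suppress=True)
p=np.array([.563,.2145]); r=.165
P=lambda a,z=.142:[p[0]+r*np.cos(np.radians(a)),p[1]+r*np.sin(np.radians(a)),z]
movel(P(148,.27),v=.25); movel(P(148),v=.12)
f0=get_ft_force()
for a in list(np.arange(162,250,13)):
    movel(P(a),v=.09); print(a,get_ft_force()-f0)
for a in (251,256,260,264,268):
    h=movel(P(a),v=.03,until_force=5); print(a,h,get_ft_force()-f0,get_tcp_pos())
    if h: break
print(get_time())
cv2.imwrite('pics/scene5.png',read_camera('scene')[:,:,::-1])
cv2.imwrite('pics/side5.png',read_camera('side')[:,:,::-1])
E
```

```text
162 [-0.28  -0.074 -0.683]
175 [ 0.198  0.157 -0.679]
188 [-1.299 -0.946 -0.14 ]
201 [-0.265  0.234 -0.71 ]
214 [-0.329 -0.489  0.201]
227 [ 0.027  0.052 -1.611]
240 [-1.163  0.72  -0.681]
251 False [-0.691 -0.473  0.766] [0.509 0.058 0.142]
256 False [-0.479  0.472 -0.241] [0.523 0.054 0.142]
260 False [-0.617  0.252  0.203] [0.535 0.052 0.142]
264 True [ 0.239 -1.076  0.5  ] [0.542 0.051 0.141]
33.8
```

View pics/scene5.png

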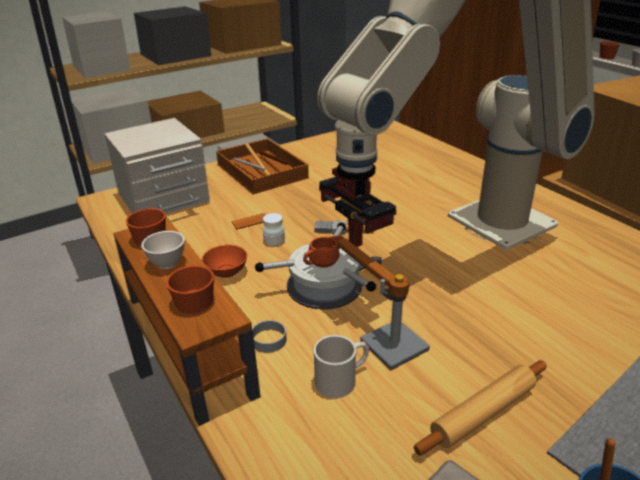

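View pics/side5.png

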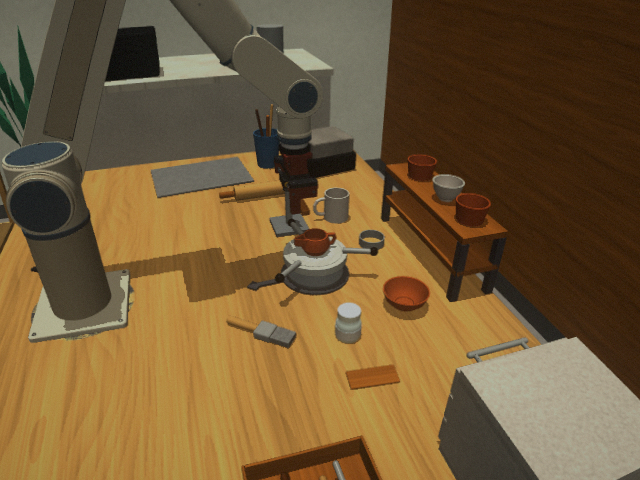

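```bash
python3 - <<'E'
from h import *
np.set_printoptions(precision=3,suppress=True)
x,y,z=get_tcp_pos()
for f in (6,10):
    print(movel([.551,.051,.142],v=.02,until_force=f),get_ft_force(),get_tcp_pos())
x,y,z=get_tcp_pos()
movel([x-.04,y+.004,.142],v=.08); movel([x-.05,y,.3],v=.2)
movel([.50,-.034,.36],v=.2); wait(.2)
T=tool_T(); np.save('T6.npy',T)
cv2.imwrite('pics/w6.png',read_camera('wrist')[:,:,::-1]);print(get_time())
E
```

```text
True [ 0.629  0.21  -0.72 ] [0.542 0.051 0.141]
True [ 0.296  0.699 -0.043] [0.542 0.051 0.14 ]
36.9333
```

View pics/w6.png

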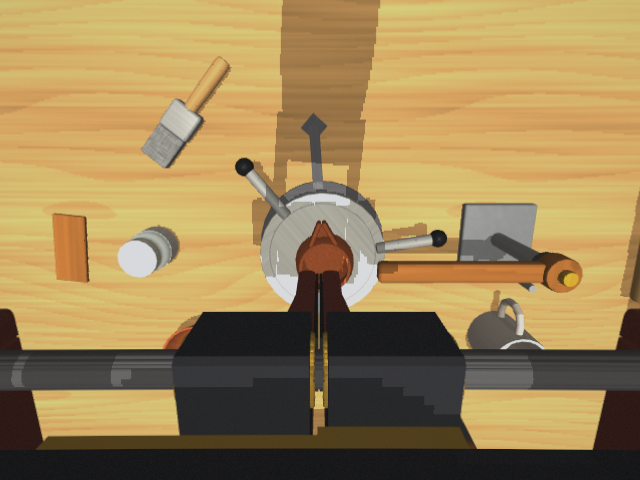

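```bash
python3 - <<'E'
from meas import *
np.set_printoptions(precision=3,suppress=True)
T=np.load('T6.npy'); meas('pics/w6.png',T)
t=plane('wrist',[[380,272],[545,272]],.156,T); print(t,ang((t[0]-t[1])[:2]))
job_done(); print(get_time())
E
```

```text
ball [243.636 166.103] [ 0.459 -0.123] 0.14580552513567557 -140.1036963183738
ball [438.406 237.651] [0.546 0.115] 0.14620465813290234 99.70452177080789
jug bbox [ 296  221   57   47 1822]
belly 322.85714285714283 249.71428571428572 18.0
[[0.562 0.03  0.156]
 [0.562 0.202 0.156]] -89.86886612629043
the job is handed in; nothing more can be done
the job is handed in; nothing more can be done
```

The jug's spout now lines up with the arrow, the hand rest is at its stop, and the job is handed in. The last clock reading was 36.9 s, against the 70 s limit.

- **Wheel:** I pushed one spoke clockwise with the shut fingers, about 167° in one stroke, then gave it a 1° nudge. The spout then pointed at about -175.5° and the arrow at -175.9°. That is a difference of under 1°, though reading the spout's direction is only good to about 1°.
- **Hand rest:** I pushed it round until the finger was blocked three times at the same spot. The last picture puts the rest at -89.9°, pointing to -y as it should at its stop.
- **Wheel after the rest push:** the spokes stayed within 0.1° of where they were left, so the wheel did not turn.
- **Other objects:** I never drove a finger at the jug. The jar, brush, mug and rib looked unmoved in the last wrist picture, and the bowl, cutter and rolling pin looked unmoved in the fixed-camera pictures before it.
- **Disagreement:** the spout angle measured from the wheel's centre came out about 3° different from the angle along the jug's own axis. The jug stands up to about 3 mm off centre, so I used the jug's own axis. The other checks agreed.

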